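Dial open the combination lock and take off its shackle

TASK

Unlock the sample box: turn the round dial clockwise until its white pointer clicks in at the white index mark, then pull the steel U-shaped shackle straight up out of the lock. Finish holding the shackle still in the gripper, upright with its bow on top and its legs a good 5 cm clear above the lock, so that I can lift the lid: do not put it down or let go. Leave the dial at the mark and the little tin of screws where it stands on the lid.

Things in the scene. Friction and masses are not known exactly. Their poses are not given: they have to be found in the camera images.
- lockbox: Locked sample box, one heavy fixed unit, turned up to 0.3 rad. Origin on the table under the centre of the grey lock housing: 90 (own x) x 180 (own y) x 50 mm high. Aluminium box behind it at own x 45 to 163 mm, lid top 42 mm high; its hasp strap, 24 mm wide, top at 57 mm, runs over the housing between the shackle's legs. Dial axis at own (0, 45), shackle centre at own (0, -43) mm.
- dial_grip (a point): On the vertical axis of the black round fluted dial, 76 mm above the table, the height to grip. Dial 40 mm in diameter, from 55 to 88 mm above the table, on a thin steel skirt 56 mm in diameter with its top at 55 mm. A raised white line on its top and skirt is the pointer. The point turns with the dial; its own -x is the pointer's direction.
- dial (a joint): Dial angle, rad, anticlockwise positive seen from above, range -3.05 to 3.05; 0 = pointer at the index mark = open (to within 0.15). It clicks every 0.628 rad (a tick each on the housing) and, let go, springs to the nearest click; 0.06 to 0.08 N m turns it over a click. Starts 2, 3 or 4 clicks anticlockwise of the mark (1.26, 1.88, 2.51): turn it clockwise.
- index_mark (a point): Raised white index mark, 12 x 5 x 4 mm, on the lock housing beside the dial, 35.5 mm from the dial's axis toward the lockbox's own -x (the robot's side). The point is at the centre of its top, 54 mm above the table. Mind the big monitor hanging left of the lock (beyond x = 0.4, y over 0.1 m): arms that start at the left should draw in first.
- shackle_bow (a point): Centre of the top bar of the loose steel U shackle (150 to 310 g; bar 10 mm thick along own y, 56 mm wide, 90 mm tall, legs reach 85 mm below this point; z up). Seated: 95 mm above the table, legs 40 mm deep in two holes with 1.5 mm play. Off the mark it catches after about 3 mm of lift; at the mark it lifts straight out freely. Pinch the bar's middle from above, closing along own x.
- tin_center (a point): Centre of a small open tin of screws, 49 mm in diameter and 18 mm high, loose on the lid; to be left alone.
Things that resemble listed ones, but are neither listed nor needed, are in the scene too. Of the things shaped like the part that bears shackle_bow, the bare steel one is meant.

How it is judged:
On the way, in this order (a step that is already met when the one before it is completed fails the run):
1. the dial rests clicked in at the index mark (within 0.15 rad), the shackle still seated (value of joint dial between -0.15 and 0.15 rad and height (world z) of shackle_bow below 0.103 m), for 0.2 s.
2. the shackle's legs are out of the lock while the fingers hold it (height (world z) of shackle_bow above 0.145 m and contact force between the fingers and shackle above 1 N), for 0.1 s.
At the end, for the whole second after the job is handed in: The fingers hold the shackle still (under 3 cm/s) and upright (within 0.3 rad), its bar at least 180 mm above the table (legs 45 mm clear of the lock) and not touching the lock box; the dial is within 0.15 rad of the mark and the tin has moved less than 20 mm (height (world z) of shackle_bow above 0.18 m and angle between shackle_bow's own z axis and vertical below 0.3 rad and contact force between the fingers and shackle above 1 N and contact force between shackle and lockbox below 0.1 N and linear speed of shackle below 0.03 m/s and value of joint dial between -0.15 and 0.15 rad and distance of tin_center from where it was at the start of the episode below 0.02 m); the arm keeps its last pose, push and grip.
It fails at once if the shackle is forced up with the dial off the mark (height (world z) of shackle_bow between 0.11 and 0.135 m and (value of joint dial above 0.35 rad or value of joint dial below -0.35 rad)).
It fails at once if the tin of screws is knocked along or off the lid (distance of tin_center from where it was at the start of the episode above 0.03 m).
It also fails if it takes over 69 s, if anything falls off the work surface, if the arm or the gripper's body presses on something with over 40 N, if the wrist force passes 120 N, or if a joint passes its speed limit or range.

ROBOT

A 6-joint arm with a two-finger parallel gripper is mounted at the origin on a cart in front of the work surface, level with it; the furniture and walls round the work are solid. World frame = base frame: x ahead of the robot, y to its left, z up, the work surface at z = 0. Lengths are in m, angles in rad, forces in N, time in s.
With the tool pointing down it reaches from about 0.35 to 0.925 m from the base axis. Payload 6.4 kg.
Tool frame: the origin (TCP) lies midway between the tips of the shut fingers; the grasp point (between the pads) lies 19 mm behind it; z points along the fingers, y is the line along which they close (so a half turn about z gives the same grasp; the last joint's range is limited). The gripper opens to 94 mm and grips with 3 to 60 N. Pads are 16 mm wide; open, the fingers measure 119 mm over their backs; the gripper's body (75 mm by 177 mm) begins 78 mm behind the grasp point.
Start: joints at [0.98, 0.245, 1.558, -0, 1.339, -0.174], TCP at [0.263, 0.594, 0.205] pointing down, gripper open.
Joint ranges: [-3.13, 3.13], [-1.02, 2.26], [0.13, 2.54], [-0.95, 4.09], [0.21, 2.88], [-2.74, 2.74]. Speed limits (rad/s): [2.57, 2.57, 3.14, 3.14, 3.14, 3.14].

INTERFACE

Orientations are given as a rotation vector (axis times angle).
In Python, from rig import read_state, snapshot, camera_info, hand_in, cut_out gives the robot as it stands.
- The arm moves only by the tool carry_out, never from a script. Its argument "rows" is one flat list of numbers, 7 for each row, row after row: the shift along the tool's x, y, z in m, then the turn, a rotation vector about the tool's x, y, z in degrees, then the opening, from -1 (shut) to 1 (fully open), so that 0 is half open. In form: [tx, ty, tz, ax, ay, az, grip, tx, ty, tz, ax, ay, az, grip, ...]. A call has exactly 10 rows; each row shifts and turns the commanded pose from where the row before left it, along the tool's axes as they then stand; what a row does not reach is not made up. A row lasts 1/8 s, in which the tool goes at most 62.5 mm and 10.7 degrees, less where a joint would pass 70% of its speed; a pose out of reach is approached as far as the arm can. A call is refused whole if a number of a shift passes 0.0625 or a number of a turn 10.7, either way. A call with a gripper value outside its range is refused whole. The fingers move at their own pace and stop on an object; "force" is the grip in N (left out, the last holds). Time passes only in rows, so rows that do not move let the fingers close, or fill a call up. It gives the time, the measured TCP pose, the force, the opening and the grip force at its end, in the units of the state.
- read_state(): the state, without advancing time (a new reading comes with each control period).
- snapshot(name): name is "scene" or "top" or "wrist"; returns the picture (480x640x3 uint8, red, green, blue); there is no depth.
- camera_info(name): a dict with "intrinsics" (3x3 intrinsics, pixels), "cam_to_world" (4x4, takes a point from camera to world coordinates); the wrist camera has in their place "tool_from_camera" (4x4, takes a point from camera to tool coordinates, whose origin is the TCP and whose axes are the flange's). Camera axes: x right, y down, z forward; pixel columns grow to the right and rows downward; lengths in m; the calibration is good to about 2 mm. A picture is of the moment at which its call begins: read the wrist's pose just before it. camera_info takes no time and is no camera call.
- hand_in(): hands the job in; it is judged then, once.
Trained networks look in the newest picture that a camera, given by its name, has taken for a name from the list of things; names that differ only in an ending like _2 or _b are one class to them, and where a whole thing is asked for, a point or a joint stands for the part that bears it (a point fixed in the world has none). Each returns a list of dicts, best first, with "score" (0 to 1); they miss things now and then, are a little off and sometimes report something else, mostly with a low value. They report only what shows in the picture. A call takes as long as a camera call. They do not tell look-alikes from the thing itself.
- cut_out(thing, camera): "region" (480x640 bool, what is visible of it) and "at" ([column, row] in pixels, amid what is visible of it).
The state is a dict: "t": time; "qpos": joint angles; "dq": joint speeds; "joint_torque": joint torques, N m; "ee_pos": TCP position; "ee_rot": TCP orientation; "contact_force": force on the tool from outside, world axes, zero at the start; "wrist_torque": the same for the moment, N m; "width": opening from 0.0 (shut) to 1.0 (fully open); "gripper_force": force on a finger pad.
Only numpy, scipy, OpenCV 4.12 (cv2) and the standard library are available. Lean on these libraries where they do the work, as an engineer would, in place of code of your own. Each camera call takes 0.05 s, during which the arm holds its last target. There are 200 camera calls.

## Working session

There is one attempt and no reset: what is moved stays moved. The work goes in short steps, Python scripts to look and compute and a tool call to move; the robot and the scene stay as the last step left them, time stands still between calls to the robot, and variables do not carry over. Pictures are saved under pics/ and viewed, at most 10 in all, crops included, and the job is handed in when it is done.

Besides the shell and the picture viewer there is one more tool, called after ">>>" as name(argument=value, ...) on one line, values as JSON. carry_out: Moves the arm, as the interface text tells. Its arguments: {"type":"object","properties":{"rows":{"type":"array"},"force":{"type":"number"}},"required":["rows"]}

```bash
mkdir -p pics; ls; cat > h.py <<'E'
import numpy as np, cv2
from rig import *
from scipy.spatial.transform import Rotation as R
def save(n,im): cv2.imwrite('pics/'+n+'.png',cv2.cvtColor(im,cv2.COLOR_RGB2BGR))
def cam(c,s=None):
    i=camera_info(c);K=np.array(i['intrinsics'])
    if c=='wrist':
        s=s or read_state();T=np.eye(4);T[:3,:3]=R.from_rotvec(s['ee_rot']).as_matrix();T[:3,3]=s['ee_pos']
        T=T@np.array(i['tool_from_camera'])
    else: T=np.array(i['cam_to_world'])
    return K,T
def pix2z(c,uv,z,s=None):
    K,T=cam(c,s);d=T[:3,:3]@np.linalg.solve(K,[uv[0],uv[1],1.]);o=T[:3,3]
    return o+d*(z-o[2])/d[2]
def proj(c,p,s=None):
    K,T=cam(c,s);q=K@(T[:3,:3].T@(np.array(p)-T[:3,3]));return q[:2]/q[2]
E
python3 - <<'E'
from h import *
s=read_state();print(s['ee_pos'],s['ee_rot'],s['width'])
print(R.from_rotvec(s['ee_rot']).as_matrix().round(3))
a=snapshot('top');b=snapshot('scene')
save('top',a);save('scene',b)
for c in ('top','scene'):
  print(c,cam(c)[1][:3,3].round(3))
  for t,z in (('dial',.088),('shackle_bow',.095),('tin_center',.051),('lockbox',.05)):
    for r in cut_out(t,c): print(t,round(r['score'],2),r['at'],pix2z(c,r['at'],z).round(4),r['region'].sum())
E
```

```text
pics
[0.26279538 0.59386814 0.20438629] [-6.49743545e-01 -3.07297386e+00  2.69515071e-03] 1.0050081426704756
[[-0.914  0.405 -0.001]
 [ 0.405  0.914 -0.002]
 [ 0.    -0.002 -1.   ]]
top [ 0.435 -0.166  0.951]
dial 0.82 [292.2, 236.4] [ 0.521  -0.1357  0.088 ] 697
shackle_bow 0.74 [351.6, 306.5] [ 0.3984 -0.2383  0.095 ] 189
shackle_bow 0.6 [402.4, 257.2] [ 0.4832 -0.328   0.095 ] 261
shackle_bow 0.5 [404.0, 208.6] [ 0.5689 -0.3326  0.095 ] 287
shackle_bow 0.46 [339.8, 231.8] [ 0.5281 -0.2191  0.095 ] 177
tin_center 0.65 [293.8, 167.5] [ 0.6534 -0.1373  0.051 ] 602
lockbox 0.79 [317.6, 206.6] [ 0.58   -0.1812  0.05  ] 10047
scene [-0.111 -0.595  0.496]
dial 0.95 [295.8, 249.2] [ 0.4913 -0.16    0.088 ] 1080
shackle_bow 0.98 [413.5, 311.3] [ 0.4394 -0.3628  0.095 ] 1051
shackle_bow 0.79 [288.1, 322.6] [ 0.3394 -0.2589  0.095 ] 1201
shackle_bow 0.76 [444.4, 279.3] [ 0.5251 -0.363   0.095 ] 1100
shackle_bow 0.69 [352.6, 251.9] [ 0.5189 -0.2334  0.095 ] 709
tin_center 0.87 [340.7, 228.2] [ 0.6438 -0.138   0.051 ] 601
lockbox 0.74 [338.9, 271.2] [ 0.5305 -0.2062  0.05  ] 11339
```

View pics/top.png

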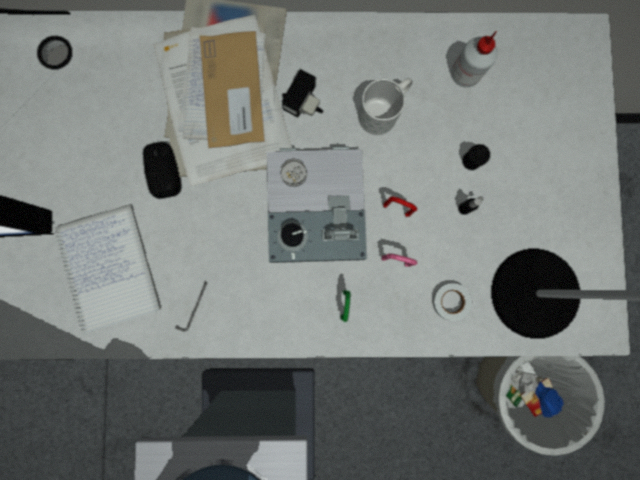

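View pics/scene.png

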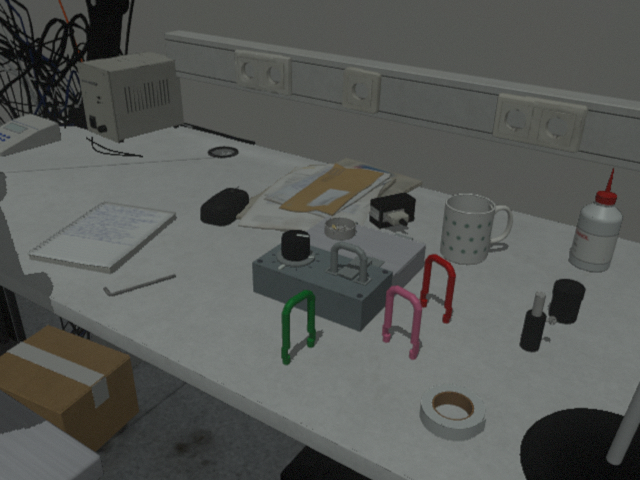

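The top view shows the dial at (292,236) with its pointer towards the right, about 3 clicks anticlockwise, and the index mark at (293,257). The steel shackle is seated at (340,234) and the tin is at (293,170). The green, pink and red shackles are decoys standing on the table. I'll draw the arm in first, then turn the tool.

>>> carry_out(rows=[0,-0.055,0,0,0,0,1,0,-0.055,0,0,0,0,1,0,-0.055,0,0,0,0,1,0,-0.055,0,0,0,0,1,0,-0.05,0,0,0,0,1,0,0,0,0,0,-9.2,1,0,0,0,0,0,-9.2,1,0,0,0,0,0,-9.2,1,0,0,0,0,0,-9.2,1,0,0,0,0,0,-9.2,1], force=25)

```text
t: 1.75
ee_pos: [0.1539, 0.3475, 0.2056]
ee_rot: [-0.611, 3.081, 0.001]
contact_force: [0.0, -0.1, -0.3]
width: 0.993
gripper_force: 0.0
```

>>> carry_out(rows=[-0.024,-0.036,0,0,0,0,1,-0.024,-0.036,0,0,0,0,1,-0.023,-0.036,0,0,0,0,1,-0.01,-0.044,0,0,0,0,1,-0.01,-0.044,0,0,0,0,1,-0.01,-0.043,0,0,0,0,1,0.006,-0.06,0,0,0,0,1,0.006,-0.06,0,0,0,0,1,0.015,-0.06,0,0,0,0,1,0.015,-0.06,0,0,0,0,1])

```text
t: 3.0
ee_pos: [0.389, -0.0762, 0.2059]
ee_rot: [-0.602, 3.082, -0.001]
contact_force: [0.4, -0.5, -0.5]
width: 1.0
gripper_force: 0.0
```

```bash
python3 - <<'E'
from h import *
s=read_state();print(s['ee_pos'],s['qpos'].round(2) if hasattr(s['qpos'],'round') else s['qpos'])
i=camera_info('wrist');print(np.array(i['tool_from_camera']).round(3),np.array(i['intrinsics']))
print(proj('wrist',[.52,-.136,.088]),proj('wrist',[.525,-.222,.095]))
E
```

```text
[ 0.3889655  -0.07621322  0.20593932] [-0.48 -0.41  2.17  0.    1.38 -2.44]
[[-0.    -0.966 -0.258  0.074]
 [ 1.     0.    -0.001 -0.   ]
 [ 0.001 -0.258  0.966 -0.179]
 [ 0.     0.     0.     1.   ]] [[375.38159098   0.         324.36354234]
 [  0.         375.38159098 234.53113993]
 [  0.           0.           1.        ]]
[207.08627973 336.42683947] [105.82283001 311.34611617]
```

>>> carry_out(rows=[-0.02,-0.033,0,0,0,0,0.5,-0.02,-0.033,0,0,0,0,0.5,-0.017,-0.033,0,0,0,0,0.5,0,0,0,0,0,0,0.5,0,0,0,0,0,0,0.5,0,0,0,0,0,0,0.5,0,0,0,0,0,0,0.5,0,0,0,0,0,0,0.5,0,0,0,0,0,0,0.5,0,0,0,0,0,0,0.5])

```text
t: 4.25
ee_pos: [0.4789, -0.1443, 0.2055]
ee_rot: [-0.603, 3.083, 0.0]
contact_force: [-0.0, 1.0, -0.3]
width: 0.747
gripper_force: 0.0
```

```bash
cat > look.py <<'E'
from h import *
import sys
s=read_state();print(s['ee_pos'].round(4) if hasattr(s['ee_pos'],'round') else s['ee_pos'],s['width'])
a=snapshot('wrist')
for t,z in (('dial',.078),('shackle_bow',.095)):
    for r in cut_out(t,'wrist'):
        print(t,round(r['score'],2),r['at'],pix2z('wrist',r['at'],z,s).round(4),r['region'].sum())
save(sys.argv[1],a)
E
python3 look.py w1
```

```text
[ 0.4789 -0.1443  0.2055] 0.7470710729866182
dial 0.9 [316.0, 274.2] [ 0.5224 -0.1353  0.078 ] 2787
dial 0.51 [213.4, 247.2] [ 0.5327 -0.2256  0.078 ] 1255
shackle_bow 0.95 [258.0, 89.5] [ 0.3997 -0.2292  0.095 ] 1241
shackle_bow 0.84 [79.1, 258.4] [ 0.5762 -0.321   0.095 ] 2018
shackle_bow 0.78 [111.5, 148.2] [ 0.4804 -0.3176  0.095 ] 1888
shackle_bow 0.7 [212.3, 248.8] [ 0.5275 -0.223   0.095 ] 1236
shackle_bow 0.41 [315.3, 270.1] [ 0.5131 -0.1392  0.095 ] 2941
```

View pics/w1.png

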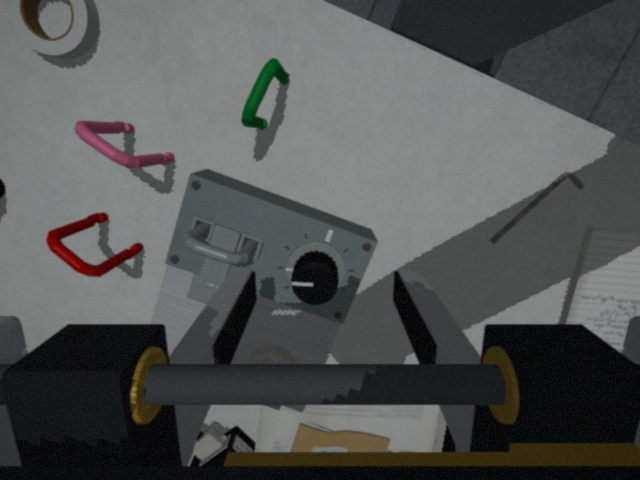

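Wrist view: dial at about (316,274) with its pointer towards (292,284), index mark at (329,237), steel shackle bar at about (218,252), housing front corners at (197,171) and (377,240).

```bash
python3 - <<'E'
from h import *
from scipy.optimize import minimize
s=read_state();im=cv2.cvtColor(cv2.imread('pics/w1.png'),cv2.COLOR_BGR2RGB)
a=pix2z('wrist',(197,171),.05,s);b=pix2z('wrist',(377,240),.05,s);d=b-a
yaw=np.arctan2(-d[0],d[1]);print('front corners',a.round(4),b.round(4),np.linalg.norm(d),'yaw',yaw)
m=pix2z('wrist',(329,237),.054,s);print('mark',m.round(4))
reg=[r for r in cut_out('dial','wrist')][0]['region']
th=np.linspace(0,2*np.pi,40)
def sil(x,y,parts):
    M=np.zeros((480,640),np.uint8)
    for z0,z1,r in parts:
        P=np.array([proj('wrist',(x+r*np.cos(t),y+r*np.sin(t),z),s) for t in th for z in (z0,z1)]).astype(np.float32)
        cv2.fillConvexPoly(M,cv2.convexHull(P).astype(np.int32),1)
    return M>0
for nm,parts in (('dial',[(.055,.088,.02)]),('d+skirt',[(.055,.088,.02),(.05,.055,.028)])):
    f=lambda p:-(sil(*p,parts)&reg).sum()/(sil(*p,parts)|reg).sum()
    o=minimize(f,[.52,-.137],method='Nelder-Mead',options=dict(initial_simplex=[[.515,-.14],[.525,-.137],[.515,-.13]],xatol=1e-4))
    print(nm,o.x.round(4),o.fun)
# black dial pixels
for c in ((.52,-.136),):
    pass
p0=pix2z('wrist',(292,284),.088,s);p1=pix2z('wrist',(312,285),.088,s);print('pointer',p0.round(4),p1.round(4))
sh=[r for r in cut_out('shackle_bow','wrist') if abs(r['at'][0]-212)<15 and abs(r['at'][1]-249)<15]
for r in sh:
  v,u=np.where(r['region']);print(u.min(),u.max(),v.min(),v.max())
  print([pix2z('wrist',q,.095,s).round(4) for q in ((190,242),(249,260),(218,252))])
C=(a+b)/2; e=np.array([np.cos(yaw),np.sin(yaw)]);n=np.array([-e[1],e[0]]);O=C[:2]+.045*e
print('origin',O,'dial',O+.045*n,'shackle',O-.043*n,'mark pred',O+.045*n-.0355*e)
for c in (O+.045*n,):
  print('pointer ang',np.arctan2(*(p0[:2]-c)[::-1])-(yaw+np.pi))
E
```

```text
front corners [ 0.4821 -0.2654  0.05  ] [ 0.48   -0.0922  0.05  ] 0.1732930321791401 yaw 0.012015905117394103
mark [ 0.4931 -0.1349  0.054 ]Traceback (most recent call last):
  File "<stdin>", line 17, in <module>
    res = _minimize_neldermead(fun, x0, args, callback, bounds=bounds,
                               **options)
    fxr = func(xr)
    fx = function(np.copy(x), *(wrapper_args + args))
  File "<stdin>", line 16, in <lambda>
  File "<stdin>", line 12, in sil
  File "h.py", line 16, in proj
    K,T=cam(c,s);q=K@(T[:3,:3].T@(np.array(p)-T[:3,3]));return q[:2]/q[2]
        ~~~^^^^^
  File "h.py", line 6, in cam
    i=camera_info(c);K=np.array(i['intrinsics'])
ValueError: time passes only in moves, steps and waits
```

```bash
sed -i 's/^def cam(/from functools import lru_cache\ncamera_info=lru_cache(camera_info)\ndef cam(/' h.py; cat > fit.py <<'E'
from h import *
from scipy.optimize import minimize
s=read_state()
snapshot('wrist')
ds=cut_out('dial','wrist')
th=np.linspace(0,2*np.pi,40)
def sil(x,y,parts):
    M=np.zeros((480,640),np.uint8)
    for z0,z1,r in parts:
        P=np.array([proj('wrist',(x+r*np.cos(t),y+r*np.sin(t),z),s) for t in th for z in (z0,z1)]).astype(np.float32)
        cv2.fillConvexPoly(M,cv2.convexHull(P).round().astype(np.int32),1)
    return M>0
reg=ds[0]['region']
for nm,parts in (('dial',[(.055,.088,.02)]),('d+skirt',[(.055,.088,.02),(.05,.055,.028)])):
    def f(p):
        M=sil(*p,parts);return -(M&reg).sum()/(M|reg).sum()
    o=minimize(f,[.52,-.137],method='Nelder-Mead',options=dict(initial_simplex=[[.515,-.14],[.525,-.137],[.515,-.13]],xatol=1e-4))
    print(nm,o.x.round(4),round(o.fun,3))
E
python3 fit.py; python3 - <<'E'
from h import *
s=read_state()
p0=pix2z('wrist',(292,284),.088,s);p1=pix2z('wrist',(312,285),.088,s);print('pointer',p0.round(4),p1.round(4))
print([pix2z('wrist',q,.095,s).round(4) for q in ((190,242),(249,260),(218,252))])
print('mark',pix2z('wrist',(329,237),.054,s))
im=cv2.imread('pics/w1.png')[160:330,150:400];cv2.imwrite('pics/w1c.png',cv2.resize(im,(750,510),interpolation=cv2.INTER_CUBIC))
E
```

```text
dial [ 0.5229 -0.1364] -0.749
d+skirt [ 0.5278 -0.1343] -0.947
pointer [ 0.5347 -0.1522  0.088 ] [ 0.5291 -0.1361  0.088 ]
[array([ 0.5288, -0.2415,  0.095 ]), array([ 0.5254, -0.1925,  0.095 ]), array([ 0.5284, -0.218 ,  0.095 ])]
mark [ 0.49309188 -0.13490695  0.054     ]
```

View pics/w1c.png

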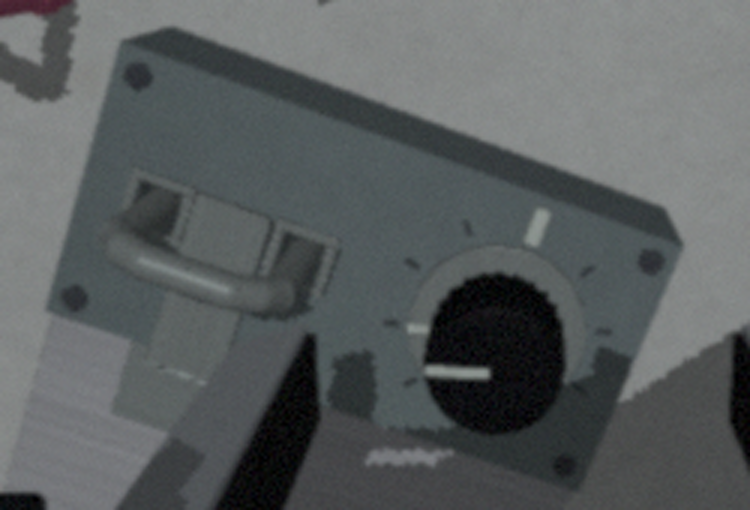

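The dial axis fits at (0.528, -0.134), consistent with the mark (35 mm away). The pointer is on the third tick, so I need to turn about 108° clockwise. Moving above the dial and part way down.

>>> carry_out(rows=[-0.025,-0.0045,0,0,0,0,0.5,-0.024,-0.0045,0,0,0,0,0.5,0,0,0.02,0,0,0,0.5,0,0,0.025,0,0,0,0.5,0,0,0.025,0,0,0,0.5,0,0,0,0,0,0,0.5,0,0,0,0,0,0,0.5,0,0,0,0,0,0,0.5,0,0,0,0,0,0,0.5,0,0,0,0,0,0,0.5])

```text
t: 5.8
ee_pos: [0.5279, -0.1343, 0.1359]
ee_rot: [-0.603, 3.083, -0.001]
contact_force: [-0.5, 0.9, -0.0]
width: 0.753
gripper_force: 0.0
```

```bash
python3 fit.py; python3 look.py w2
```

```text
dial [ 0.5217 -0.1358] -0.758
d+skirt [ 0.5272 -0.1346] -0.946
[ 0.5278 -0.1343  0.1357] 0.7522925861626313
dial 0.88 [325.6, 242.5] [ 0.523  -0.1362  0.078 ] 4705
shackle_bow 0.95 [41.4, 230.4] [ 0.5762 -0.3004  0.095 ] 2512
shackle_bow 0.9 [61.0, 59.5] [ 0.477  -0.3093  0.095 ] 3889
shackle_bow 0.88 [239.9, 27.9] [ 0.426  -0.2247  0.095 ] 1156
```

View pics/w2.png

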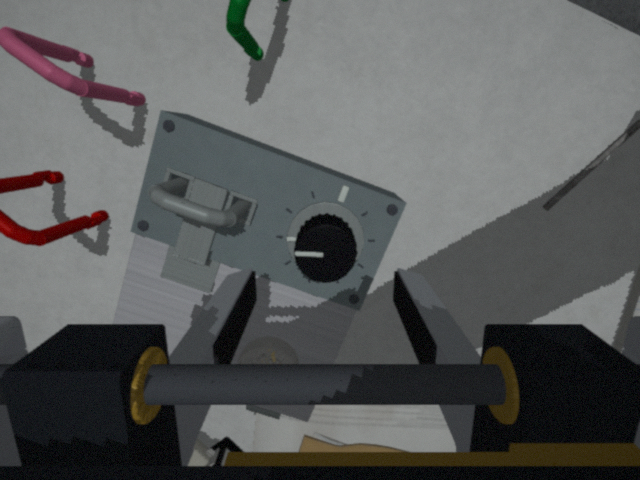

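The wrist view confirms the fit: dial centred at (326,246), between the fingers, with the mark at (344,194). Descending and gripping.

>>> carry_out(rows=[0,0,0.02,0,0,0,0.4,0,0,0.02,0,0,0,0.4,0,0,0.02,0,0,0,0.4,0,0,0.011,0,0,0,0.4,0,0,0.006,0,0,0,0.4,0,0,0,0,0,0,0.4,0,0,0,0,0,0,-1,0,0,0,0,0,0,-1,0,0,0,0,0,0,-1,0,0,0,0,0,0,-1], force=25)

```text
t: 7.3
ee_pos: [0.5277, -0.1337, 0.0588]
ee_rot: [0.603, -3.083, -0.001]
contact_force: [-1.1, 3.2, 4.0]
width: 0.421
gripper_force: 25.0
```

>>> carry_out(rows=[0,0,0,0,0,5,-1,0,0,0,0,0,8,-1,0,0,0,0,0,8,-1,0,0,0,0,0,8,-1,0,0,0,0,0,8,-1,0,0,0,0,0,8,-1,0,0,0,0,0,8,-1,0,0,0,0,0,8,-1,0,0,0,0,0,8,-1,0,0,0,0,0,8,-1])

```text
t: 8.55
ee_pos: [0.5273, -0.1354, 0.0589]
ee_rot: [1.453, 2.785, -0.004]
contact_force: [-4.5, -3.6, 4.4]
width: 0.418
gripper_force: 25.0
```

>>> carry_out(rows=[0,0,0,0,0,8,-1,0,0,0,0,0,8,-1,0,0,0,0,0,8,-1,0,0,0,0,0,7,-1,0,0,0,0,0,0,-1,0,0,0,0,0,0,-1,0,0,0,0,0,0,0.2,0,0,0,0,0,0,0.4,0,0,0,0,0,0,0.4,0,0,0,0,0,0,0.4])

```text
t: 9.8
ee_pos: [0.5278, -0.1341, 0.0584]
ee_rot: [2.14, 2.3, 0.0]
contact_force: [0.5, 0.5, -0.2]
width: 0.698
gripper_force: 0.0
```

>>> carry_out(rows=[0,0,-0.02,0,0,0,0.4,0,0,-0.03,0,0,0,0.4,0,0,-0.03,0,0,0,0.4,0,0,-0.03,0,0,0,0.4,0,0,0,0,0,0,0.4,0,0,0,0,0,0,0.4,0,0,0,0,0,0,0.4,0,0,0,0,0,0,0.4,0,0,0,0,0,0,0.4,0,0,0,0,0,0,0.4])

```text
t: 11.05
ee_pos: [0.5277, -0.1342, 0.1683]
ee_rot: [-2.14, -2.3, 0.0]
contact_force: [-0.9, 0.9, -0.2]
width: 0.693
gripper_force: 0.0
```

```bash
python3 look.py w3
```

```text
[ 0.5277 -0.1342  0.1683] 0.6934944091368372
dial 0.88 [321.1, 232.7] [ 0.526  -0.1305  0.078 ] 3783
shackle_bow 0.91 [261.6, 429.4] [ 0.4893 -0.2936  0.095 ] 743
shackle_bow 0.83 [374.7, 430.4] [ 0.5806 -0.288   0.095 ] 937
shackle_bow 0.71 [154.5, 315.2] [ 0.4074 -0.1977  0.095 ] 591
shackle_bow 0.61 [320.8, 333.6] [ 0.5311 -0.204   0.095 ] 793
```

View pics/w3.png

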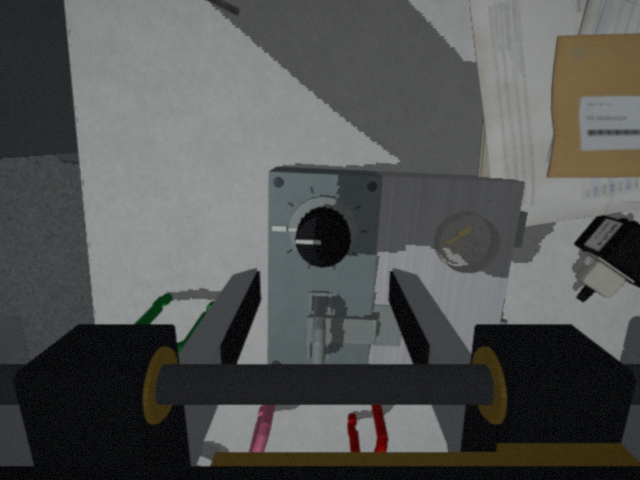

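The dial pointer now lines up with the index mark at (280,229). The bar of the seated shackle is at about (319,333). Moving over the shackle.

>>> carry_out(rows=[-0.03,0,0,0,0,0,0,-0.03,-0.001,0,0,0,0,0,-0.028,-0.001,0,0,0,0,0,0,0,0,0,0,0,0,0,0,0,0,0,0,0,0,0,0,0,0,0,0,0,0,0,0,0,0,0,0,0,0,0,0,0,0,0,0,0,0,0,0,0,0,0,0,0,0,0,0])

```text
t: 12.45
ee_pos: [0.532, -0.2221, 0.1685]
ee_rot: [-2.14, -2.3, 0.0]
contact_force: [0.2, -0.2, 0.0]
width: 0.497
gripper_force: 0.0
```

```bash
python3 look.py w4; python3 - <<'E'
from h import *
s=read_state();im=cv2.imread('pics/w4.png')
for p in ((.5277,-.1344,.088),(.532,-.222,.095)): print(proj('wrist',p,s))
cv2.imwrite('pics/w4c.png',cv2.resize(im[130:330,200:450],(750,600),interpolation=cv2.INTER_CUBIC))
E
```

```text
[ 0.532  -0.2221  0.1685] 0.49711587538971824
dial 0.73 [325.6, 116.8] [ 0.5278 -0.1361  0.078 ] 4645
shackle_bow 0.97 [150.4, 236.2] [ 0.4116 -0.225   0.095 ] 1836
shackle_bow 0.78 [319.5, 234.5] [ 0.5292 -0.2153  0.095 ] 1151
shackle_bow 0.73 [357.9, 356.6] [ 0.5651 -0.3095  0.095 ] 267
[325.73740971 113.32040576]
[322.82318509 243.88419095]
```

View pics/w4c.png

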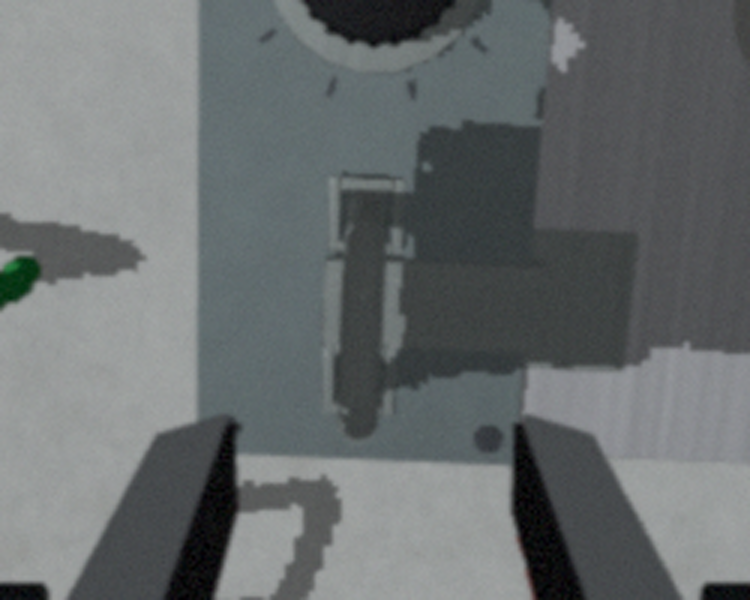

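```bash
python3 - <<'E'
from h import *
s=read_state()
for n,q,z in (('edge',(316,282.5),.05),('hole1',(322,188.5),.052),('hole2',(320,267.5),.052),('barend',(320,275),.088),('barend',(320,275),.08),('barmid',(320.5,243),.0985),('b',(320.5,243),.095)): print(n,pix2z('wrist',q,z,s).round(4))
E
```

```text
edge [ 0.5294 -0.2698  0.05  ]
hole1 [ 0.5289 -0.1892  0.052 ]
hole2 [ 0.5318 -0.2553  0.052 ]
barend [ 0.5317 -0.2481  0.088 ]
barend [ 0.5319 -0.2512  0.08  ]
barmid [ 0.5303 -0.2205  0.0985]
b [ 0.5303 -0.2215  0.095 ]
```

>>> carry_out(rows=[0,-0.0015,0.02,0,0,0,-0.3,0,0,0.02,0,0,0,-0.3,0,0,0.02,0,0,0,-0.3,0,0,0.02,0,0,0,-0.3,0,0,0.011,0,0,0,-0.3,0,0,0,0,0,0,-0.3,0,0,0,0,0,0,-1,0,0,0,0,0,0,-1,0,0,0,0,0,0,-1,0,0,0,0,0,0,-1], force=30)

```text
t: 13.85
ee_pos: [0.5309, -0.2225, 0.0782]
ee_rot: [2.139, 2.299, 0.0]
contact_force: [-0.6, 0.3, 3.2]
width: 0.097
gripper_force: 29.9
```

```bash
python3 - <<'E'
from h import *
s=read_state();print({k:np.round(s[k],3) for k in s})
snapshot('scene');save('s2',snapshot('scene')[200:340,220:460])
im=cv2.imread('pics/s2.png');cv2.imwrite('pics/s2.png',cv2.resize(im,(720,420),interpolation=cv2.INTER_CUBIC))
E
```

```text
{'t': np.float64(13.85), 'qpos': array([-0.594,  0.222,  1.836, -0.   ,  1.082, -0.666]), 'dq': array([ 0.   ,  0.002, -0.001, -0.   ,  0.001, -0.002]), 'joint_torque': array([ 1.2400e-01, -3.5200e+01, -2.6478e+01,  1.1200e-01, -5.5000e-02,
        1.0000e-02]), 'ee_pos': array([ 0.531, -0.223,  0.078]), 'ee_rot': array([2.139, 2.299, 0.   ]), 'contact_force': array([-0.604,  0.328,  3.202]), 'wrist_torque': array([-0.12 ,  0.169,  0.031]), 'gripper_force': np.float64(29.889), 'width': np.float64(0.097)}
```

View pics/s2.png

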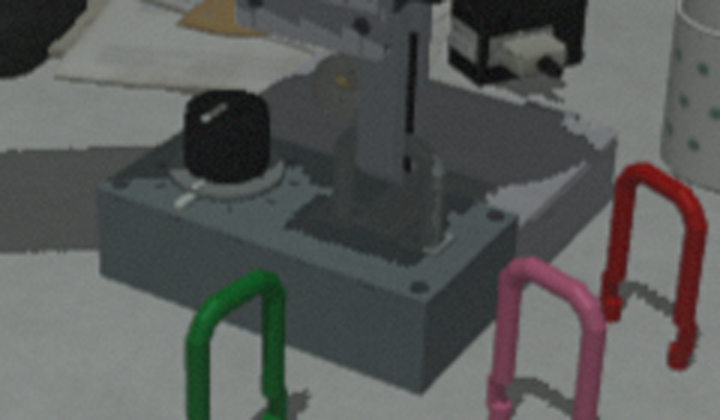

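In the scene view the dial's skirt line runs straight into the mark, at about (190,195) in the crop, and the fingers hold the bar (9 mm opening). I'll do a small test lift first.

>>> carry_out(rows=[0,0,-0.002,0,0,0,-1,0,0,-0.002,0,0,0,-1,0,0,-0.002,0,0,0,-1,0,0,-0.002,0,0,0,-1,0,0,-0.002,0,0,0,-1,0,0,0,0,0,0,-1,0,0,0,0,0,0,-1,0,0,0,0,0,0,-1,0,0,0,0,0,0,-1,0,0,0,0,0,0,-1])

```text
t: 15.2
ee_pos: [0.5305, -0.2222, 0.0874]
ee_rot: [-2.14, -2.3, 0.0]
contact_force: [-0.4, -0.2, -1.6]
width: 0.092
gripper_force: 29.9
```

It moves freely, with only its own weight on the wrist. Lifting straight out.

>>> carry_out(rows=[0,0,-0.008,0,0,0,-1,0,0,-0.01,0,0,0,-1,0,0,-0.01,0,0,0,-1,0,0,-0.012,0,0,0,-1,0,0,-0.015,0,0,0,-1,0,0,-0.015,0,0,0,-1,0,0,-0.015,0,0,0,-1,0,0,-0.015,0,0,0,-1,0,0,-0.01,0,0,0,-1,0,0,-0.005,0,0,0,-1])

```text
t: 16.45
ee_pos: [0.5307, -0.2223, 0.2032]
ee_rot: [2.14, 2.299, 0.0]
contact_force: [-0.0, 0.3, -1.5]
width: 0.095
gripper_force: 29.9
```

>>> carry_out(rows=[0,0,-0.005,0,0,0,-1,0,0,0,0,0,0,-1,0,0,0,0,0,0,-1,0,0,0,0,0,0,-1,0,0,0,0,0,0,-1,0,0,0,0,0,0,-1,0,0,0,0,0,0,-1,0,0,0,0,0,0,-1,0,0,0,0,0,0,-1,0,0,0,0,0,0,-1])

```text
t: 17.7
ee_pos: [0.5306, -0.2222, 0.2075]
ee_rot: [2.14, 2.3, -0.0]
contact_force: [-1.1, -0.4, -2.2]
width: 0.098
gripper_force: 29.9
```

```bash
python3 - <<'E'
from h import *
im=snapshot('scene')[100:340,200:520]
save('s3',cv2.resize(im,(800,600),interpolation=cv2.INTER_CUBIC))
E
```

```text
(no output)
```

View pics/s3.png

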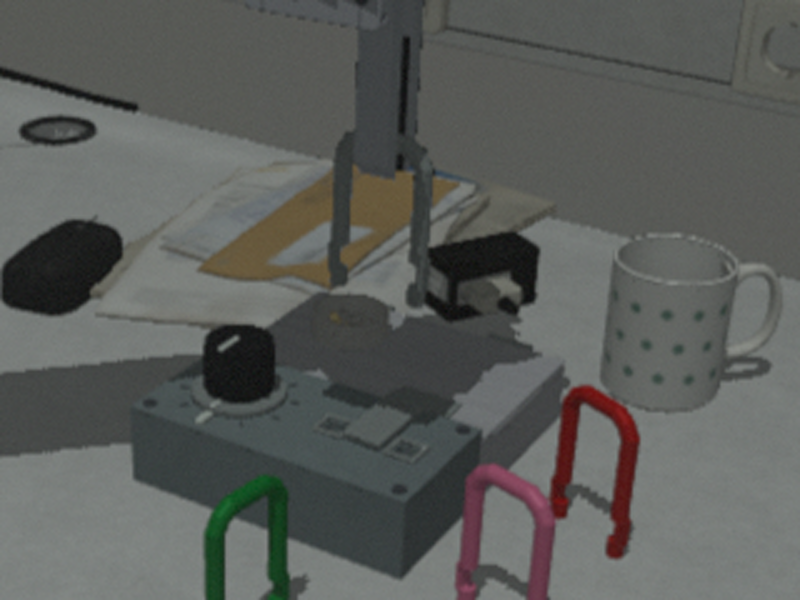

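The shackle hangs upright in the fingers, its legs (340,275) and (415,300) well clear of the lock. The dial is at the mark (210,410) and the tin is in place (352,325).

```bash
python3 -c "
from rig import hand_in
print(hand_in())"
```

```text
the job is handed in; nothing more can be done
None
```

The dial is clicked in at the index mark, the tin is where it was on the lid, and the gripper holds the steel shackle upright and still, its bar about 225 mm above the table (legs about 9 cm clear of the lock); the job is handed in, but no verdict came back.

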